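# Sort the left-over hardware by material

### The arm

A 6-joint arm with a two-finger parallel gripper is mounted at the origin on the work surface. World frame = base frame: x ahead of the robot, y to its left, z up, the work surface at z = 0. Lengths are in m, angles in rad, forces in N, time in s.
With the tool pointing down it reaches from about 0.25 to 0.725 m from the base axis. Payload 4 kg.
Tool frame: the origin (TCP) lies at the very end of the fingers, on their centre line; the grasp point (between the pads) lies 19 mm behind it; z points along the fingers, y is the line along which they close (so a half turn about z gives the same grasp; the last joint's range is limited). The gripper opens to 85 mm and grips with 20 to 120 N. Pads are 22 mm wide; open, the fingers measure 114 mm over their backs; the gripper's body (76 mm by 85 mm) begins 54 mm behind the grasp point. The pads swing forward as they close: fully open they stand 13 mm farther back than shut.
Start: joints at [-1.168, 0.241, 0.005, 1.335, 0, 1.571], TCP at [0.196, -0.46, 0.231] pointing down, gripper open.
Joint ranges: [-2.72, 2.72], [-1.05, 1.87], [-1.09, 1.28], [-1.99, 2.15], [-1.42, 1.44], [-3.14, 3.14]. Speed limits (rad/s): [2.79, 2.79, 3.14, 3.14, 3.14, 3.14].

### API

Orientations are given as a unit quaternion [x, y, z, w].
In Python, from workcell import bot, vision, workorder gives the robot as it stands.
- The arm moves only by the shell command python3 -m creep 'ROWS' [OPENING]. ROWS is JSON, a list of rows, each a list of 2 entries, a list of its own where there are three numbers: the shift along the tool's x, y, z in mm, then the turn, a rotation vector about the tool's x, y, z in rad. In form: [[[dx, dy, dz], [wx, wy, wz]], ...]. A call has 1 to 12 rows; each row shifts and turns the commanded pose from where the row before left it, along the tool's axes as they then stand; what a row does not reach is not made up. A row lasts 1/8 s, in which the tool goes at most 62.5 mm and 10.7 degrees, less where a joint would pass 70% of its speed; a pose out of reach is approached as far as the arm can. A call is refused whole if a number of a shift passes 62.5 or a number of a turn 0.188, either way. A call with a gripper value outside its range is refused whole. OPENING is the finger opening in mm, from 0 to 85.4, set as the call begins (- or left out, the last holds). The fingers move at their own pace and stop on an object; the grip force is fixed at half the most. Time passes only in rows, so rows that do not move let the fingers close. It gives the time, the measured TCP pose, the force, the opening and the grip force at its end, in the units of the state.
- bot.get_obs(): the state, without advancing time (a new reading comes with each control period).
- vision.camera(name): name is "scene" or "top"; returns a dict with "image" (384x512x3 uint8, blue, green, red), "z_map" (384x512 float32, m along the optical axis (not along the pixel's ray), 0 where there is no reading), "K" (3x3 intrinsics, pixels), "rvec" (rotation vector, rad) and "tvec" (3), from world to camera coordinates, as OpenCV has them. Camera axes: x right, y down, z forward; pixel columns grow to the right and rows downward; lengths in m; the calibration is good to about 2 mm. A picture is of the moment at which its call begins.
- workorder.job_done(): hands the job in; it is judged then, once.
Trained networks look in a picture, given as the dict that the camera call returned (one of the last four; its "shot" number tells which), for a name from the list of things; names that differ only in an ending like _2 or _b are one class to them, and where a whole thing is asked for, a point or a joint stands for the part that bears it (a point fixed in the world has none). Each returns a list of dicts, best first, with "score" (0 to 1); they miss things now and then, are a little off and sometimes report something else, mostly with a low value. They report only what shows in the picture. A call takes as long as a camera call.
- vision.spot_in(picture, query): "position" ([column, row] in pixels, amid what is visible of it).
- vision.place_of(picture, query): "position" ([column, row] in pixels: a listed point, or the origin of a listed thing).
The state is a dict: "clock": time; "joint_pos": joint angles; "joint_vel": joint speeds; "tau": joint torques, N m; "eef_pos": TCP position; "tool_rot": TCP orientation; "ft_force": force on the tool from outside, world axes, zero at the start; "ft_torque": the same for the moment, N m; "grip_width": finger opening in m; "grasp_force": force on a finger pad.
Only numpy, scipy, OpenCV 4.12 (cv2) and the standard library are available. Lean on these libraries where they do the work, as an engineer would, in place of code of your own. Each camera call takes 0.05 s, during which the arm holds its last target. There are 200 camera calls.

### The job

Clear the mixed hardware off the workbench: the steel bolt and the steel nut go into the blue tray, the brass coupling and the brass nozzle into the red tray, and the wooden knob into the yellow tray. Each must end up standing upright on the floor of its tray, the same way up as it stands now. Leave the tin and the mug where they are.

Things in the scene. Friction and masses are not known exactly. Their poses are not given: they have to be found in the camera images.
- bolt_mid (a point): Steel hex bolt standing on its head: hexagonal head 30 mm across flats and 13 mm high at the bottom, round shank 20 mm in diameter above it, 77 mm tall in all, about 0.24 kg. This point lies on its axis, half-way up; z points up along its axis.
- nut_mid (a point): Big tall steel hex nut standing on its end: 46 mm across flats, 53 mm across corners, 40 mm tall, flat dark spot (the bore) on top, about 0.36 kg. This point lies on its axis, half-way up; z points up along its axis. Its x axis is square to one pair of flats; the other flats follow every 60 degrees.
- coupling_mid (a point): Brass pipe coupling, a plain tube standing on end: 40 mm outside diameter, 28 mm bore, 40 mm tall, about 0.2 kg. This point lies on its axis, half-way up; z points up along its axis.
- nozzle_mid (a point): Brass hose nozzle standing with its narrow spout up: widest 38 mm in diameter from 14 to 50 mm above its foot (foot 34 mm in diameter), then tapering to an 18 mm spout, 70 mm tall, about 0.22 kg. This point lies on its axis, half-way up; z points up along its axis.
- knob_mid (a point): Turned wooden drawer knob standing on its foot: foot 30 mm in diameter, round head 38 mm in diameter from 14 to 36 mm above its foot, 44 mm tall, about 35 g. This point lies on its axis, half-way up; z points up along its axis.
- blue_tray: Open square blue plastic sorting tray, fixed to the bench, for steel parts: 138 x 138 mm outside, 130 x 130 mm inside, walls 4 mm thick and 22 mm high over the bench, inner floor 4 mm above the bench. Origin at the centre of its underside, on the bench; x and y run parallel to its sides, z is up. It may be turned up to 20 degrees.
- red_tray: Open square red plastic sorting tray, fixed to the bench, for brass parts: 138 x 138 mm outside, 130 x 130 mm inside, walls 4 mm thick and 22 mm high over the bench, inner floor 4 mm above the bench. Origin at the centre of its underside, on the bench; x and y run parallel to its sides, z is up. It may be turned up to 20 degrees.
- yellow_tray: Open square yellow plastic sorting tray, fixed to the bench, for wooden parts: 138 x 138 mm outside, 130 x 130 mm inside, walls 4 mm thick and 22 mm high over the bench, inner floor 4 mm above the bench. Origin at the centre of its underside, on the bench; x and y run parallel to its sides, z is up. It may be turned up to 20 degrees.
- tin: Bystander: round tin with a green label, 62 mm in diameter, 72 mm tall, standing among the trays; origin at the centre of its underside.
- mug: Bystander: white mug, 72 mm across the rim, 75 mm tall, with a handle on its +y side; origin at the centre of its underside.

How it is judged:
By the outcome, as a careful person would: the job done as asked, in the order asked, and still so for the second after the job is handed in, with the robot touching nothing.
It also fails if it takes over 115 s, if anything falls off the work surface, if the arm or the gripper's body presses on something with over 40 N, if the wrist force passes 120 N, or if a joint passes its speed limit or range.

## Working session

There is one attempt and no reset: what is moved stays moved. The work goes in short steps, Python scripts to look and compute and a shell command to move; the robot and the scene stay as the last step left them, time stands still between calls to the robot, and variables do not carry over. Pictures are saved under pics/ and viewed, at most 14 in all, crops included, and the job is handed in when it is done.

```bash
mkdir -p pics; ls; cat > h.py <<'E'
import numpy as np, cv2
from workcell import bot, vision, workorder
N=["bolt_mid","nut_mid","coupling_mid","nozzle_mid","knob_mid","blue_tray","red_tray","yellow_tray","tin","mug"]
def RT(p): 
    R=cv2.Rodrigues(np.array(p["rvec"],float))[0]; return R,np.array(p["tvec"],float).ravel()
def on_z(p,uv,z):
    R,t=RT(p); d=R.T@np.linalg.inv(np.array(p["K"]))@np.array([uv[0],uv[1],1.]); c=-R.T@t
    return c+d*(z-c[2])/d[2]
def cloud(p):
    R,t=RT(p); z=p["z_map"]; v,u=np.mgrid[:z.shape[0],:z.shape[1]]
    q=np.stack([u,v,np.ones_like(u)],-1)@np.linalg.inv(np.array(p["K"])).T*z[...,None]
    w=(q-t)@R; w[z==0]=np.nan; return w
E
python3 - <<'E'
from h import *
Z=dict(bolt_mid=.0385,nut_mid=.02,coupling_mid=.02,nozzle_mid=.035,knob_mid=.022)
for c in ["top","scene"]:
    p=vision.camera(c); cv2.imwrite(f"pics/{c}0.png",p["image"])
    R,t=RT(p); print(c,(-R.T@t).round(3))
    for n in N:
        r=vision.place_of(p,n)
        for q in r[:2]: print(n,round(q["score"],2),np.round(q["position"]),on_z(p,q["position"],Z.get(n,0)).round(4))
o=bot.get_obs();print(o)
E
```

```text
pics
top [ 0.393 -0.002  0.9  ]
bolt_mid 0.69 [127. 266.] [0.3567 0.2838 0.0385]
nut_mid 0.86 [189. 226.] [0.4441 0.1478 0.02  ]
coupling_mid 0.68 [378. 254.] [ 0.3689 -0.2855  0.02  ]
nozzle_mid 0.66 [322. 228.] [ 0.4307 -0.1568  0.035 ]
knob_mid 0.47 [258. 224.] [ 0.444  -0.0132  0.022 ]
blue_tray 0.6 [251. 142.] [ 0.6456 -0.0019  0.    ]
red_tray 0.76 [107. 196.] [0.5223 0.3482 0.    ]
yellow_tray 0.71 [406. 190.] [ 0.5182 -0.3703  0.    ]
yellow_tray 0.68 [128. 265.] [0.3571 0.295  0.    ]
tin 0.93 [173. 136.] [0.6655 0.1894 0.    ]
mug 0.73 [326. 134.] [ 0.6608 -0.1864  0.    ]
mug 0.65 [407. 187.] [ 0.5244 -0.373   0.    ]
scene [ 1.001 -0.414  0.518]
bolt_mid 0.7 [290. 144.] [0.3649 0.2811 0.0385]
nut_mid 0.66 [274. 180.] [0.4496 0.1331 0.02  ]
nut_mid 0.25 [290. 144.] [0.3421 0.3061 0.02  ]
coupling_mid 0.85 [ 96. 239.] [ 0.3701 -0.2938  0.02  ]
nozzle_mid 0.73 [172. 219.] [ 0.433  -0.1508  0.035 ]
knob_mid 0.51 [229. 201.] [ 0.4489 -0.0093  0.022 ]
blue_tray 0.68 [296. 252.] [0.6535 0.0008 0.    ]
red_tray 0.62 [353. 171.] [0.5422 0.343  0.    ]
yellow_tray 0.94 [ 94. 315.] [ 0.5299 -0.3673  0.    ]
tin 0.93 [356. 216.] [0.6634 0.1857 0.    ]
{'clock': 1.1, 'joint_pos': array([-1.16798436e+00,  2.40589647e-01,  4.98470501e-03,  1.33518677e+00,
       -1.32798149e-05,  1.57079900e+00]), 'joint_vel': array([-3.49564145e-05,  1.73399091e-03, -1.28654424e-03, -1.24195903e-03,
       -7.77836491e-04,  1.85089067e-04]), 'tau': array([-5.67553234e-04, -3.72219121e+01,  2.52696741e+01,  1.26100069e-03,
        1.00564489e-05, -2.29083419e-06]), 'eef_pos': array([ 0.19599869, -0.4599804 ,  0.23130579]), 'tool_rot': array([ 9.79786551e-01,  2.00045779e-01, -6.04427683e-06,  3.58817938e-06]), 'ft_force': array([-0.38056954, -0.24694928,  0.36415191]), 'ft_torque': array([-0.01133174, -0.00054757,  0.03466862]), 'grasp_force': 0.0, 'grip_width': 0.08551294156896927}
```

View pics/top0.png

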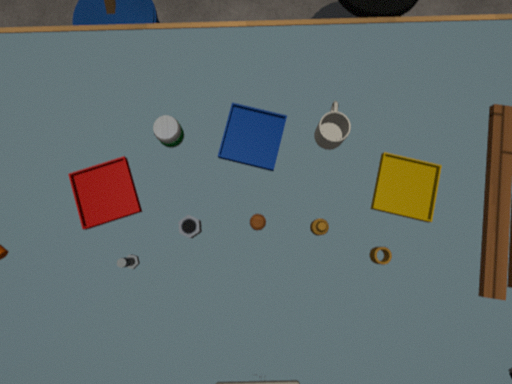

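View pics/scene0.png

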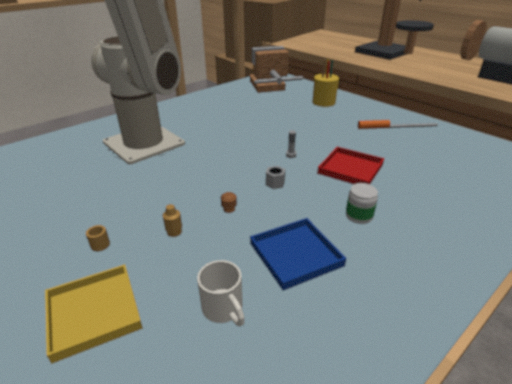

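```bash
python3 - <<'E'
from h import *
C=dict(bolt=(.357,.284,.077,.022),nut=(.444,.148,.04,.035),coupling=(.369,-.2855,.04,.03),nozzle=(.431,-.157,.07,.03),knob=(.444,-.013,.044,.03),tin=(.6655,.189,.072,.045),mug=(.661,-.186,.075,.05))
p=vision.camera("top"); w=cloud(p); np.save("top.npy",w); cv2.imwrite("pics/x.png",p["image"])
for n,(x,y,h,r) in C.items():
    d=np.hypot(w[...,0]-x,w[...,1]-y); m=(d<r+.01)&(w[...,2]>h-.01)&(w[...,2]<h+.008)
    q=w[m]; 
    if len(q)==0: print(n,"none"); continue
    (cx,cy),rr=cv2.minEnclosingCircle(q[:,:2].astype(np.float32)); a=cv2.minAreaRect(q[:,:2].astype(np.float32))
    print(n,len(q),q.mean(0).round(4),"circ",round(cx,4),round(cy,4),round(rr,4),"rect",np.round(a[0],4),np.round(a[1],4),round(a[2],1))
hsv=cv2.cvtColor(p["image"],cv2.COLOR_BGR2HSV)
for n,(x,y),(lo,hi) in [("blue",(.65,0),(95,130)),("red",(.53,.346),(170,190)),("yellow",(.522,-.37),(20,35))]:
    d=np.maximum(abs(w[...,0]-x),abs(w[...,1]-y)); m=(d<.11)&(w[...,2]>.014)&(w[...,2]<.028)
    a=cv2.minAreaRect(w[m][:,:2].astype(np.float32)); print(n,m.sum(),np.round(a[0],4),np.round(a[1],4),round(a[2],1))
E
```

```text
bolt 84 [0.3673 0.2827 0.0752] circ 0.3672 0.2833 0.0105 rect [0.3678 0.2837] [0.0196 0.0191] 85.1
nut 369 [0.4433 0.1451 0.0393] circ 0.4438 0.1461 0.0264 rect [0.4438 0.1461] [0.0524 0.0452] 62.2
coupling 160 [ 0.3669 -0.2881  0.0376] circ 0.3669 -0.2885 0.0199 rect [ 0.3676 -0.2885] [0.0387 0.0377] 89.4
nozzle 73 [ 0.434  -0.1493  0.0675] circ 0.4343 -0.1506 0.0105 rect [ 0.4346 -0.15  ] [0.02   0.0175] 1.0
knob 206 [ 0.4492 -0.0108  0.0401] circ 0.4498 -0.0108 0.0187 rect [ 0.45   -0.0112] [0.0342 0.0365] 88.7
tin 501 [0.6665 0.1927 0.0709] circ 0.6678 0.193 0.0294 rect [0.6672 0.193 ] [0.0565 0.0552] 83.6
mug 249 [ 0.6607 -0.1918  0.0723] circ 0.6648 -0.1918 0.0429 rect [ 0.6587 -0.1911] [0.071  0.0734] 40.0
blue 468 [ 0.6574 -0.004 ] [0.1381 0.1397] 74.6
red 584 [0.5297 0.3495] [0.1394 0.1392] 16.6
yellow 591 [ 0.5245 -0.3642] [0.1398 0.1393] 74.7
```

The top view shows the red tray at (105,193), the blue at (252,137) and the yellow at (406,188). The bolt is at (130,262), nut (190,227), knob (258,222), nozzle (321,227) and coupling (381,255), with the tin at (168,130) and the mug at (334,127). The scene view shows the same layout with everything upright. The measured sizes match the ones given, so I'm setting out.

```bash
cat > g.py <<'E'
import sys
from h import *
from scipy.spatial.transform import Rotation as Ro
o=bot.get_obs(); R=Ro.from_quat(o["tool_rot"]); M=R.as_matrix(); yaw=np.arctan2(M[1,0],M[0,0])
print("t",round(o["clock"],2),"pos",(o["eef_pos"]*1e3).round(1),"yaw",round(np.degrees(yaw),2),"w",round(o["grip_width"]*1e3,1),"gf",round(o["grasp_force"],1),"ft",o["ft_force"].round(1),"tilt",M[:2,2].round(4))
for a in sys.argv[1:]:
    a=[float(v) for v in a.split(",")]
    y=np.radians(a[3]) if len(a)>3 else yaw
    d=np.array(a[:3])-o["eef_pos"]*1e3; B=np.array([[np.cos(y),np.sin(y),0],[np.sin(y),-np.cos(y),0],[0,0,-1]])
    print("to",a,"tool delta",(B@d).round(1),"wz total",round(yaw-y,3))
E
python3 -m creep '[[[0,0,0],[0,0,-0.17]],[[0,0,0],[0,0,-0.17]],[[0,0,0],[0,0,-0.17]],[[0,0,0],[0,0,-0.17]],[[53,-0.5,0],[0,0,0]],[[53,-0.5,0],[0,0,0]],[[53,-0.5,0],[0,0,0]],[[53,-0.5,0],[0,0,0]],[[53,-0.5,0],[0,0,0]],[[53,-0.5,0],[0,0,0]],[[53,-0.5,0],[0,0,0]]]' 85
python3 -m creep '[[[52,-27.5,0],[0,0,0]],[[52,-27.5,0],[0,0,0]],[[52,-27.5,0],[0,0,0]],[[52,-27.5,0],[0,0,0]],[[52,-27.5,0],[0,0,0]],[[52,-27.5,0],[0,0,0]],[[52,-27.5,0],[0,0,0]],[[0,0,0],[0,0,0]],[[0,0,0],[0,0,0]]]' 60
python3 g.py 367,283,28
```

```text
clock: 2.52
eef_pos: [0.3676, -0.1291, 0.2316]
tool_rot: [0.857, 0.515, 0.0, 0.001]
ft_force: [0.9, -0.7, 0.4]
grip_width: 0.0851
grasp_force: 0.0
clock: 3.65
eef_pos: [0.3671, 0.2808, 0.231]
tool_rot: [0.857, 0.516, -0.001, 0.0]
ft_force: [-0.6, -0.5, -0.1]
grip_width: 0.0598
grasp_force: 0.0
t 3.65 pos [367.1 280.8 231. ] yaw 62.08 w 59.8 gf 0.0 ft [-0.6 -0.5 -0.1] tilt [-0.0007 -0.0011]
to [367.0, 283.0, 28.0] tool delta [  1.9  -1.1 203. ] wz total 0.0
```

```bash

python3 -m creep '[[[2,-1,50],[0,0,0]],[[0,0,50],[0,0,0]],[[0,0,50],[0,0,0]],[[0,0,33],[0,0,0]],[[0,0,20],[0,0,0]],[[0,0,0],[0,0,0]],[[0,0,0],[0,0,0]]]' >/dev/null
python3 -m creep '[[[0,0,0],[0,0,0]],[[0,0,0],[0,0,0]],[[0,0,0],[0,0,0]],[[0,0,0],[0,0,0]],[[0,0,0],[0,0,0]],[[0,0,0],[0,0,0]]]' 0
python3 - <<'E'
from h import *
p=vision.camera("scene"); cv2.imwrite("pics/s1.png",p["image"][60:280,180:440])
E
python3 g.py 648,-39,120
```

```text
clock: 5.28
eef_pos: [0.3679, 0.2838, 0.0292]
tool_rot: [0.857, 0.515, 0.001, -0.0]
ft_force: [-1.3, -1.0, 5.6]
grip_width: 0.0189
grasp_force: 58.3
t 5.33 pos [367.9 283.8  29.3] yaw 62.06 w 18.7 gf 58.3 ft [-1.5 -0.1  6.9] tilt [0.0012 0.0009]
to [648.0, -39.0, 120.0] tool delta [-153.9  398.7  -90.7] wz total 0.0
```

View pics/s1.png

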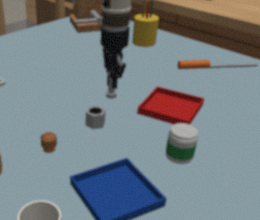

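The bolt is gripped upright at crop (112,80): width 19 mm, force 58 N.

```bash

python3 -m creep '[[[0,0,-20],[0,0,0]],[[0,0,-40],[0,0,0]],[[-19.2,49.8,0],[0,0,0]],[[-19.2,49.8,0],[0,0,0]],[[-19.2,49.8,0],[0,0,0]],[[-19.2,49.8,0],[0,0,0]],[[-19.2,49.8,0],[0,0,0]],[[-19.2,49.8,0],[0,0,0]],[[-19.2,49.8,0],[0,0,0]],[[-19.2,49.8,0],[0,0,0]],[[0,0,0],[0,0,0]],[[0,0,0],[0,0,0]]]' >/dev/null
python3 - <<'E'
from h import *
p=vision.camera("scene"); cv2.imwrite("pics/s2.png",p["image"][100:300,180:440])
E
python3 g.py 648,-39,34
```

```text
t 6.88 pos [646.1 -38.3  87.4] yaw 62.08 w 18.4 gf 59.2 ft [ 0.5 -0.  -2.7] tilt [-0.0026  0.0005]
to [648.0, -39.0, 34.0] tool delta [ 0.3  2.  53.4] wz total 0.0
```

View pics/s2.png

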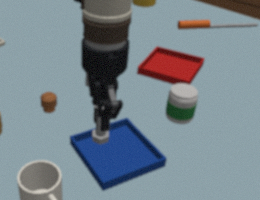

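The bolt hangs straight over the left half of the blue tray, crop (100,137). I'll lower and release it.

```bash

python3 -m creep '[[[0,2,25],[0,0,0]],[[0,0,15],[0,0,0]],[[0,0,7],[0,0,0]],[[0,0,4],[0,0,0]],[[0,0,1.5],[0,0,0]],[[0,0,0],[0,0,0]],[[0,0,0],[0,0,0]]]'
python3 -m creep '[[[0,0,0],[0,0,0]],[[0,0,0],[0,0,0]],[[0,0,0],[0,0,0]],[[0,0,0],[0,0,0]]]' 50
python3 -m creep '[[[0,0,-15],[0,0,0]],[[0,0,-40],[0,0,0]],[[0,0,-45],[0,0,0]],[[0,0,0],[0,0,0]],[[0,0,0],[0,0,0]]]' >/dev/null
python3 - <<'E'
from h import *
p=vision.camera("scene"); cv2.imwrite("pics/s3.png",p["image"][100:300,180:440])
E
python3 g.py 443.8,146,8,62.2
```

```text
clock: 7.75
eef_pos: [0.6496, -0.0401, 0.0364]
tool_rot: [0.857, 0.515, 0.0, 0.0]
ft_force: [-0.1, -0.2, -2.2]
grip_width: 0.0188
grasp_force: 59.3
clock: 8.25
eef_pos: [0.6493, -0.0401, 0.036]
tool_rot: [0.857, 0.515, 0.0, 0.0]
ft_force: [0.4, 0.4, 1.1]
grip_width: 0.0501
grasp_force: 0.0
t 8.93 pos [648.6 -40.  135.4] yaw 62.04 w 49.8 gf 0.0 ft [-0.8 -0.1 -0.2] tilt [-0.0011  0.0001]
to [443.8, 146.0, 8.0, 62.2] tool delta [  69.  -267.9  127.4] wz total -0.003
```

View pics/s3.png

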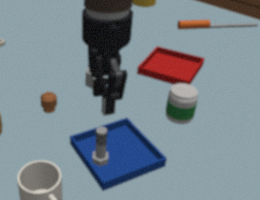

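The bolt stands upright in the blue tray at crop (101,145). The nut is next.

```bash

python3 -m creep '[[[13.8,-53.6,0],[0,0,0]],[[13.8,-53.6,0],[0,0,0]],[[13.8,-53.6,0],[0,0,0]],[[13.8,-53.6,0],[0,0,0]],[[13.8,-53.6,0],[0,0,0]],[[0,0,0],[0,0,0]],[[0,0,40],[0,0,0]],[[0,0,40],[0,0,0]],[[0,0,30],[0,0,0]],[[0,0,14],[0,0,0]],[[0,0,4],[0,0,0]],[[0,0,0],[0,0,0]]]' 78
python3 -m creep '[[[0,0,0],[0,0,0]],[[0,0,0],[0,0,0]],[[0,0,0],[0,0,0]],[[0,0,0],[0,0,0]],[[0,0,0],[0,0,0]]]' 0
python3 -m creep '[[[0,0,-20],[0,0,0]],[[0,0,-40],[0,0,0]],[[0,0,-25],[0,0,0]],[[0,0,0],[0,0,0]],[[0,0,0],[0,0,0]]]'
python3 - <<'E'
from h import *
p=vision.camera("scene"); cv2.imwrite("pics/s4.png",p["image"][60:280,180:440])
E
python3 g.py 666,28,90
```

```text
clock: 10.42
eef_pos: [0.4456, 0.1465, 0.0083]
tool_rot: [0.857, 0.515, 0.0, 0.0]
ft_force: [-0.6, 0.1, 0.9]
grip_width: 0.0781
grasp_force: 0.0
clock: 11.05
eef_pos: [0.4458, 0.147, 0.0089]
tool_rot: [0.857, 0.515, 0.001, 0.0]
ft_force: [-0.7, 0.4, 5.8]
grip_width: 0.0453
grasp_force: 62.8
clock: 11.68
eef_pos: [0.4438, 0.1462, 0.0916]
tool_rot: [0.857, 0.515, -0.001, -0.0]
ft_force: [-0.4, -0.8, -2.7]
grip_width: 0.0453
grasp_force: 62.2
t 11.72 pos [443.5 146.1  91.3] yaw 62.04 w 45.2 gf 62.2 ft [-0.1 -0.2 -2.3] tilt [-0.003 -0.001]
to [666.0, 28.0, 90.0] tool delta [  0.  251.9   1.3] wz total 0.0
```

View pics/s4.png

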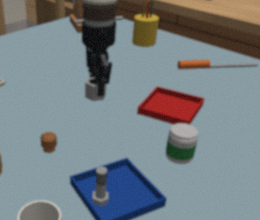

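The nut is held upright at crop (95,88). I'm moving it over the free side of the blue tray.

```bash

python3 -m creep '[[[0,50.4,0],[0,0,0]],[[0,50.4,0],[0,0,0]],[[0,50.4,0],[0,0,0]],[[0,50.4,0],[0,0,0]],[[0,50.4,0],[0,0,0]],[[0,0,0],[0,0,0]],[[0,0,0],[0,0,0]],[[0,0,30],[0,0,0]],[[0,0,20],[0,0,0]],[[0,0,0],[0,0,0]]]' >/dev/null
python3 g.py 666,28,13.5
```

```text
t 12.97 pos [664.   29.2  40.3] yaw 62.12 w 45.2 gf 62.8 ft [-0.1  0.1 -2.7] tilt [-0.0066 -0.0001]
to [666.0, 28.0, 13.5] tool delta [-0.1  2.4 26.8] wz total 0.0
```

```bash

python3 -m creep '[[[0,2,13],[0,0,0]],[[0,0,8],[0,0,0]],[[0,0,4],[0,0,0]],[[0,0,1],[0,0,0]],[[0,0,0],[0,0,0]],[[0,0,0],[0,0,0]]]'
python3 -m creep '[[[0,0,0],[0,0,0]],[[0,0,0],[0,0,0]],[[0,0,0],[0,0,0]],[[0,0,0],[0,0,0]]]' 68
python3 -m creep '[[[0,0,-15],[0,0,0]],[[0,0,-40],[0,0,0]],[[0,0,-50],[0,0,0]],[[0,0,0],[0,0,0]],[[0,0,0],[0,0,0]]]' >/dev/null
python3 - <<'E'
from h import *
p=vision.camera("scene"); cv2.imwrite("pics/s5.png",p["image"][100:300,180:440])
E
python3 g.py 366.8,-288.5,7,106.6
```

```text
clock: 13.72
eef_pos: [0.6695, 0.0274, 0.0172]
tool_rot: [0.857, 0.515, 0.0, 0.0]
ft_force: [-0.5, -0.6, -2.8]
grip_width: 0.0449
grasp_force: 62.8
clock: 14.22
eef_pos: [0.6693, 0.0275, 0.017]
tool_rot: [0.857, 0.515, 0.0, 0.0]
ft_force: [-0.6, 0.3, 0.9]
grip_width: 0.0682
grasp_force: 0.0
t 14.9 pos [668.6  27.4 121.5] yaw 62.04 w 67.9 gf 0.0 ft [-0.2  0.1  0. ] tilt [-0.001 -0.   ]
to [366.8, -288.5, 7.0, 106.6] tool delta [-216.5 -379.5  114.5] wz total -0.778
```

View pics/s5.png

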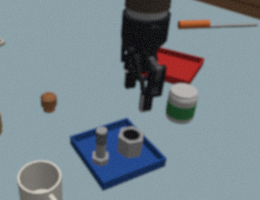

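The nut stands upright at crop (130,142) beside the bolt. Now the coupling.

```bash

python3 -m creep '[[[0,0,0],[0,0,-0.155]],[[0,0,0],[0,0,-0.155]],[[0,0,0],[0,0,-0.156]],[[0,0,0],[0,0,-0.156]],[[0,0,0],[0,0,-0.156]]]' 75 >/dev/null
python3 -m creep '[[[-27.1,-47.4,0],[0,0,0]],[[-27.1,-47.4,0],[0,0,0]],[[-27.1,-47.4,0],[0,0,0]],[[-27.1,-47.4,0],[0,0,0]],[[-27.1,-47.4,0],[0,0,0]],[[-27.1,-47.4,0],[0,0,0]],[[-27.1,-47.4,0],[0,0,0]],[[-27.1,-47.4,0],[0,0,0]],[[0,0,0],[0,0,0]],[[0,0,30],[0,0,0]],[[0,0,20],[0,0,0]],[[0,0,0],[0,0,0]]]' >/dev/null
python3 g.py 366.8,-288.5,7
```

```text
t 17.02 pos [ 366.5 -286.7   69.6] yaw 106.67 w 74.9 gf 0.0 ft [ 0.4 -0.4  0.2] tilt [-0.0044  0.0039]
to [366.8, -288.5, 7.0] tool delta [-1.9 -0.2 62.6] wz total 0.0
```

```bash

python3 -m creep '[[[-1,0,35],[0,0,0]],[[0,0,20],[0,0,0]],[[0,0,8],[0,0,0]],[[0,0,0],[0,0,0]],[[0,0,0],[0,0,0]]]'
python3 -m creep '[[[0,0,0],[0,0,0]],[[0,0,0],[0,0,0]],[[0,0,0],[0,0,0]],[[0,0,0],[0,0,0]],[[0,0,0],[0,0,0]]]' 0
python3 -m creep '[[[0,0,-20],[0,0,0]],[[0,0,-40],[0,0,0]],[[0,0,-40],[0,0,0]],[[0,0,-5],[0,0,0]],[[0,0,0],[0,0,0]],[[0,0,0],[0,0,0]]]'
python3 - <<'E'
from h import *
p=vision.camera("scene"); cv2.imwrite("pics/s6.png",p["image"][130:300,20:260])
E
python3 g.py 520,381,110
```

```text
clock: 17.65
eef_pos: [0.369, -0.2901, 0.0098]
tool_rot: [0.597, 0.802, -0.0, 0.001]
ft_force: [0.0, 0.5, -0.2]
grip_width: 0.0751
grasp_force: 0.0
clock: 18.27
eef_pos: [0.3683, -0.2901, 0.0098]
tool_rot: [0.598, 0.802, -0.0, 0.001]
ft_force: [-1.5, 0.3, 5.3]
grip_width: 0.039
grasp_force: 59.6
clock: 19.02
eef_pos: [0.367, -0.2888, 0.1122]
tool_rot: [0.598, 0.802, 0.0, -0.002]
ft_force: [0.6, 0.7, -2.3]
grip_width: 0.039
grasp_force: 60.6
t 19.07 pos [ 367.  -288.8  112.2] yaw 106.62 w 39.0 gf 60.6 ft [-0.2  0.1 -0.8] tilt [-0.0027  0.0022]
to [520.0, 381.0, 110.0] tool delta [598.1 338.2   2.2] wz total 0.0
```

View pics/s6.png

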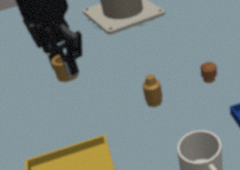

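The coupling is held upright at crop (64,68). It goes across to the red tray.

```bash

python3 -m creep '[[[49.8,28.2,0],[0,0,0]],[[49.8,28.2,0],[0,0,0]],[[49.8,28.2,0],[0,0,0]],[[49.8,28.2,0],[0,0,0]],[[49.8,28.2,0],[0,0,0]],[[49.8,28.2,0],[0,0,0]],[[49.8,28.2,0],[0,0,0]],[[49.8,28.2,0],[0,0,0]],[[49.8,28.2,0],[0,0,0]],[[49.8,28.2,0],[0,0,0]],[[49.8,28.2,0],[0,0,0]],[[49.8,28.2,0],[0,0,0]]]' >/dev/null
python3 -m creep '[[[0,0,0],[0,0,0]],[[0,0,30],[0,0,0]],[[0,0,30],[0,0,0]],[[0,0,10],[0,0,0]],[[0,0,0],[0,0,0]]]' >/dev/null
python3 g.py 520,381,14
```

```text
t 21.2 pos [520.7 378.6  42.7] yaw 106.58 w 39.1 gf 60.9 ft [-0.2 -0.7 -2.4] tilt [-0.0024 -0.0018]
to [520.0, 381.0, 14.0] tool delta [ 2.6 -0.  28.7] wz total 0.0
```

```bash

python3 -m creep '[[[1,0,15],[0,0,0]],[[0,0,8],[0,0,0]],[[0,0,4],[0,0,0]],[[0,0,1.5],[0,0,0]],[[0,0,0],[0,0,0]],[[0,0,0],[0,0,0]]]'
python3 -m creep '[[[0,0,0],[0,0,0]],[[0,0,0],[0,0,0]],[[0,0,0],[0,0,0]],[[0,0,0],[0,0,0]]]' 62
python3 -m creep '[[[0,0,-15],[0,0,0]],[[0,0,-40],[0,0,0]],[[0,0,-50],[0,0,0]],[[0,0,0],[0,0,0]],[[0,0,0],[0,0,0]]]' >/dev/null
python3 - <<'E'
from h import *
p=vision.camera("scene"); cv2.imwrite("pics/s7.png",p["image"][100:300,180:440])
E
python3 g.py 434.2,-150.3,13,106.6
```

```text
clock: 21.95
eef_pos: [0.5214, 0.3809, 0.0157]
tool_rot: [0.598, 0.802, 0.0, 0.0]
ft_force: [-0.5, -0.3, -1.3]
grip_width: 0.0388
grasp_force: 60.9
clock: 22.45
eef_pos: [0.5213, 0.3808, 0.0154]
tool_rot: [0.598, 0.802, 0.0, 0.0]
ft_force: [0.6, 0.2, 0.1]
grip_width: 0.062
grasp_force: 0.0
t 23.12 pos [520.6 380.3 119.8] yaw 106.61 w 62.3 gf 0.0 ft [ 0.3 -0.5 -1.2] tilt [-0.001  -0.0008]
to [434.2, -150.3, 13.0, 106.6] tool delta [-483.8 -234.4  106.8] wz total 0.0
```

View pics/s7.png

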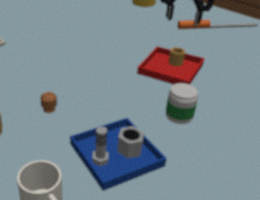

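The coupling stands upright in the red tray at crop (176,57). The nozzle is next.

```bash

python3 -m creep '[[[-48.4,-23.4,0],[0,0,0]],[[-48.4,-23.4,0],[0,0,0]],[[-48.4,-23.4,0],[0,0,0]],[[-48.4,-23.4,0],[0,0,0]],[[-48.4,-23.4,0],[0,0,0]],[[-48.4,-23.4,0],[0,0,0]],[[-48.4,-23.4,0],[0,0,0]],[[-48.4,-23.4,0],[0,0,0]],[[-48.4,-23.4,0],[0,0,0]],[[-48.4,-23.4,0],[0,0,0]],[[0,0,0],[0,0,0]],[[0,0,0],[0,0,0]]]' 75 >/dev/null
python3 g.py 434.2,-150.3,13
```

```text
t 24.62 pos [ 434.3 -149.6  119.3] yaw 106.57 w 74.7 gf 0.0 ft [ 0.2  0.1 -0.3] tilt [-0.0025  0.0014]
to [434.2, -150.3, 13.0] tool delta [ -0.6  -0.3 106.3] wz total 0.0
```

```bash

python3 -m creep '[[[0,0,40],[0,0,0]],[[0,0,35],[0,0,0]],[[0,0,20],[0,0,0]],[[0,0,11],[0,0,0]],[[0,0,0],[0,0,0]],[[0,0,0],[0,0,0]]]'
python3 -m creep '[[[0,0,0],[0,0,0]],[[0,0,0],[0,0,0]],[[0,0,0],[0,0,0]],[[0,0,0],[0,0,0]],[[0,0,0],[0,0,0]]]' 0
python3 -m creep '[[[0,0,-20],[0,0,0]],[[0,0,-40],[0,0,0]],[[0,0,-40],[0,0,0]],[[0,0,0],[0,0,0]],[[0,0,0],[0,0,0]]]'
python3 - <<'E'
from h import *
p=vision.camera("scene"); cv2.imwrite("pics/s8.png",p["image"][100:300,100:360])
E
python3 g.py 540,315,110,106.6
```

```text
clock: 25.38
eef_pos: [0.4362, -0.1498, 0.015]
tool_rot: [0.597, 0.802, 0.0, 0.001]
ft_force: [0.5, -0.9, -0.4]
grip_width: 0.0748
grasp_force: 0.0
clock: 26.0
eef_pos: [0.4359, -0.1504, 0.0152]
tool_rot: [0.598, 0.802, 0.0, 0.001]
ft_force: [-0.9, 0.2, 5.7]
grip_width: 0.0365
grasp_force: 59.8
clock: 26.62
eef_pos: [0.4346, -0.1498, 0.1136]
tool_rot: [0.598, 0.802, -0.0, -0.001]
ft_force: [-1.1, -0.3, -2.0]
grip_width: 0.0366
grasp_force: 60.3
t 26.68 pos [ 434.1 -149.6  113. ] yaw 106.61 w 36.9 gf 60.3 ft [ 0.1 -0.2 -2.1] tilt [-0.0026  0.0009]
to [540.0, 315.0, 110.0, 106.6] tool delta [415.  234.2   3. ] wz total 0.0
```

View pics/s8.png

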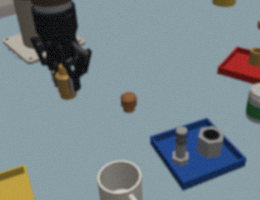

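The nozzle is held spout up at crop (67,82). I'm moving it to the red tray.

```bash

python3 -m creep '[[[46.1,26,0],[0,0,0]],[[46.1,26,0],[0,0,0]],[[46.1,26,0],[0,0,0]],[[46.1,26,0],[0,0,0]],[[46.1,26,0],[0,0,0]],[[46.1,26,0],[0,0,0]],[[46.1,26,0],[0,0,0]],[[46.1,26,0],[0,0,0]],[[46.1,26,0],[0,0,0]],[[0,0,0],[0,0,0]],[[0,0,30],[0,0,0]],[[0,0,20],[0,0,0]]]' >/dev/null
python3 -m creep '[[[0,0,10],[0,0,0]],[[0,0,0],[0,0,0]]]' >/dev/null
python3 g.py 540,315,20
```

```text
t 28.43 pos [539.9 313.3  52.8] yaw 106.58 w 36.7 gf 60.6 ft [ 0.9 -0.2 -1.8] tilt [-0.0029 -0.0018]
to [540.0, 315.0, 20.0] tool delta [ 1.6  0.6 32.8] wz total 0.0
```

```bash

python3 -m creep '[[[1,0,18],[0,0,0]],[[0,0,9],[0,0,0]],[[0,0,4],[0,0,0]],[[0,0,1.5],[0,0,0]],[[0,0,0],[0,0,0]],[[0,0,0],[0,0,0]]]'
python3 -m creep '[[[0,0,0],[0,0,0]],[[0,0,0],[0,0,0]],[[0,0,0],[0,0,0]],[[0,0,0],[0,0,0]]]' 60
python3 -m creep '[[[0,0,-15],[0,0,0]],[[0,0,-40],[0,0,0]],[[0,0,-50],[0,0,0]],[[0,0,0],[0,0,0]],[[0,0,0],[0,0,0]]]' >/dev/null
python3 - <<'E'
from h import *
p=vision.camera("scene"); cv2.imwrite("pics/s9.png",p["image"][100:300,180:440])
E
python3 g.py 449.8,-11,8,74.7
```

```text
clock: 29.18
eef_pos: [0.541, 0.3157, 0.0223]
tool_rot: [0.597, 0.802, 0.0, 0.0]
ft_force: [0.1, -0.0, -1.6]
grip_width: 0.0367
grasp_force: 60.6
clock: 29.68
eef_pos: [0.5407, 0.3155, 0.0219]
tool_rot: [0.598, 0.802, 0.0, 0.0]
ft_force: [0.3, -0.5, 0.7]
grip_width: 0.0601
grasp_force: 0.0
t 30.35 pos [540.1 315.1 126.4] yaw 106.62 w 60.0 gf 0.0 ft [-1.4  0.1 -0.2] tilt [-0.0011 -0.0006]
to [449.8, -11.0, 8.0, 74.7] tool delta [-338.3   -1.   118.4] wz total 0.557
```

View pics/s9.png

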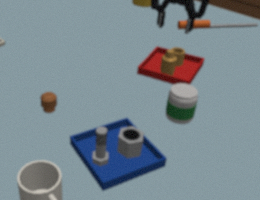

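The nozzle is in the red tray at crop (170,63); I'll confirm it is upright by depth in the next script. On to the knob.

```bash

python3 -m creep '[[[0,0,0],[0,0,0.14]],[[0,0,0],[0,0,0.139]],[[0,0,0],[0,0,0.139]],[[0,0,0],[0,0,0.139]],[[-56.4,0,0],[0,0,0]],[[-56.4,0,0],[0,0,0]],[[-56.4,0,0],[0,0,0]],[[-56.4,0,0],[0,0,0]],[[-56.4,0,0],[0,0,0]],[[-56.4,0,0],[0,0,0]],[[0,0,0],[0,0,0]],[[0,0,40],[0,0,0]]]' 75 >/dev/null
python3 - <<'E'
from h import *
p=vision.camera("top"); w=cloud(p); cv2.imwrite("pics/t1.png",cv2.resize(p["image"][100:290,60:310],None,fx=3,fy=3))
for n,x,y,z in [("nozzle",.541,.315,.06),("coupl",.521,.381,.035),("bolt",.649,-.04,.07),("nut",.669,.027,.035)]:
    q=w[(np.hypot(w[...,0]-x,w[...,1]-y)<.03)&(w[...,2]>z)]; print(n,len(q),q.mean(0).round(4) if len(q) else "",q[:,2].max() if len(q) else "")
E
python3 g.py 449.8,-11,8
```

```text
nozzle 86 [0.5404 0.3129 0.0699] 0.07534160089588969
coupl 155 [0.5218 0.381  0.0418] 0.04692802852406284
bolt 74 [ 0.6485 -0.0402  0.0794] 0.08358609660092384
nut 341 [0.6675 0.0246 0.0433] 0.047805937630967785
t 31.9 pos [448.6 -10.7  81.8] yaw 74.67 w 75.1 gf 0.0 ft [-2.6  0.  -2.2] tilt [-0.0062  0.0006]
to [449.8, -11.0, 8.0] tool delta [ 0.   1.2 73.8] wz total 0.0
```

View pics/t1.png

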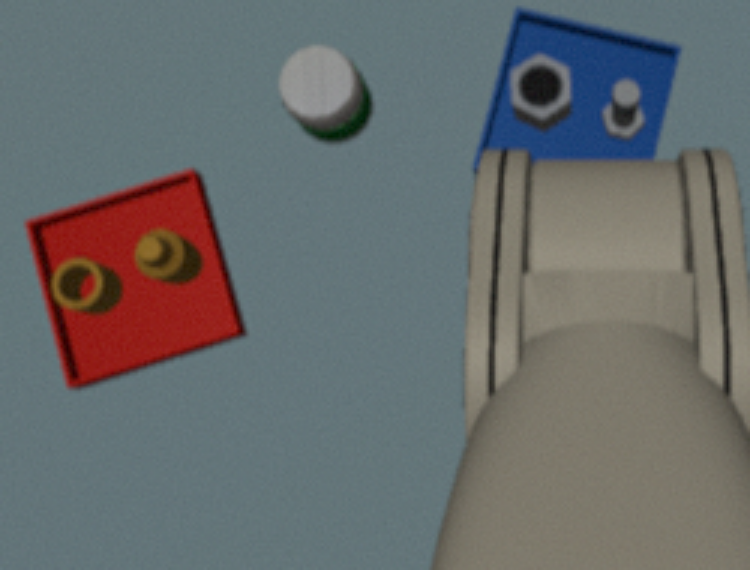

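The red tray holds the coupling at (80,284) and the nozzle at (160,253). The blue tray holds the nut at (541,88) and the bolt at (625,105). All four stand upright, at depth heights of roughly 44, 74, 81 and 44 mm plus noise.

```bash

python3 -m creep '[[[0,0,40],[0,0,0]],[[0,0,22],[0,0,0]],[[0,0,10],[0,0,0]],[[0,0,3],[0,0,0]],[[0,0,0],[0,0,0]],[[0,0,0],[0,0,0]]]'
python3 -m creep '[[[0,0,0],[0,0,0]],[[0,0,0],[0,0,0]],[[0,0,0],[0,0,0]],[[0,0,0],[0,0,0]],[[0,0,0],[0,0,0]]]' 0
python3 -m creep '[[[0,0,-20],[0,0,0]],[[0,0,-40],[0,0,0]],[[0,0,-40],[0,0,0]],[[0,0,0],[0,0,0]],[[0,0,0],[0,0,0]]]'
python3 - <<'E'
from h import *
p=vision.camera("scene"); cv2.imwrite("pics/s10.png",p["image"][100:300,100:360])
E
python3 g.py 524.5,-364,110
```

```text
clock: 32.65
eef_pos: [0.4522, -0.0109, 0.0127]
tool_rot: [0.795, 0.607, 0.001, 0.001]
ft_force: [0.2, 0.8, 0.6]
grip_width: 0.075
grasp_force: 0.0
clock: 33.28
eef_pos: [0.4518, -0.011, 0.0125]
tool_rot: [0.795, 0.607, 0.0, 0.0]
ft_force: [-0.8, 0.1, 5.8]
grip_width: 0.0359
grasp_force: 60.0
clock: 33.9
eef_pos: [0.4509, -0.011, 0.1114]
tool_rot: [0.795, 0.607, -0.0, -0.0]
ft_force: [-0.3, -0.8, 0.0]
grip_width: 0.0362
grasp_force: 60.0
t 33.95 pos [450.4 -11.  110.8] yaw 74.7 w 35.4 gf 60.0 ft [ 0.  -0.6 -0.5] tilt [-0.0021  0.0001]
to [524.5, -364.0, 110.0] tool delta [-320.9  164.7    0.8] wz total 0.0
```

View pics/s10.png

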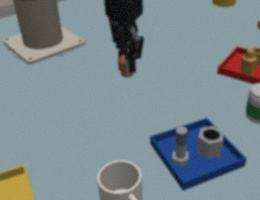

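The knob is held upright at crop (125,67). It goes to the yellow tray.

```bash

python3 -m creep '[[[-45.8,23.5,0],[0,0,0]],[[-45.8,23.5,0],[0,0,0]],[[-45.8,23.5,0],[0,0,0]],[[-45.8,23.5,0],[0,0,0]],[[-45.8,23.5,0],[0,0,0]],[[-45.8,23.5,0],[0,0,0]],[[-45.8,23.5,0],[0,0,0]],[[0,0,0],[0,0,0]],[[0,0,30],[0,0,0]],[[0,0,30],[0,0,0]],[[0,0,0],[0,0,0]],[[0,0,0],[0,0,0]]]' >/dev/null
python3 g.py 524.5,-364,17.5
```

```text
t 35.45 pos [ 525.6 -363.    52.1] yaw 74.74 w 35.7 gf 60.0 ft [ 0.2 -0.1 -0.3] tilt [-0.0003  0.0004]
to [524.5, -364.0, 17.5] tool delta [-1.2 -0.8 34.6] wz total 0.0
```

```bash

python3 -m creep '[[[0,0,19],[0,0,0]],[[0,0,10],[0,0,0]],[[0,0,4],[0,0,0]],[[0,0,1.5],[0,0,0]],[[0,0,0],[0,0,0]],[[0,0,0],[0,0,0]]]'
python3 -m creep '[[[0,0,0],[0,0,0]],[[0,0,0],[0,0,0]],[[0,0,0],[0,0,0]],[[0,0,0],[0,0,0]]]' 62
python3 -m creep '[[[0,0,-15],[0,0,0]],[[0,0,-40],[0,0,0]],[[0,0,-50],[0,0,0]],[[-50,0,0],[0,0,0]],[[-50,0,0],[0,0,0]],[[-50,0,0],[0,0,0]],[[0,0,0],[0,0,0]],[[0,0,0],[0,0,0]]]'
python3 - <<'E'
from h import *
p=vision.camera("scene"); cv2.imwrite("pics/s11.png",p["image"])
E
```

```text
clock: 36.2
eef_pos: [0.5258, -0.3638, 0.0178]
tool_rot: [0.795, 0.607, 0.0, 0.0]
ft_force: [0.9, -0.2, -1.1]
grip_width: 0.0357
grasp_force: 60.1
clock: 36.7
eef_pos: [0.5254, -0.3636, 0.0173]
tool_rot: [0.795, 0.607, -0.0, -0.0]
ft_force: [-0.5, 0.2, -0.2]
grip_width: 0.0615
grasp_force: 0.0
clock: 37.7
eef_pos: [0.4858, -0.5081, 0.1228]
tool_rot: [0.795, 0.607, 0.0, -0.0]
ft_force: [0.5, 0.6, -0.7]
grip_width: 0.0617
grasp_force: 0.0
```

View pics/s11.png

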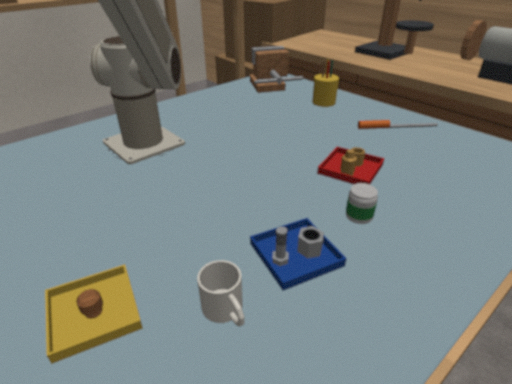

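All parts are in their trays. The knob at (90,302) looks slightly tilted, so I'll check it numerically.

```bash
python3 - <<'E'
from h import *
w0=np.load("top.npy"); p=vision.camera("top"); w=cloud(p)
def prof(w,x,y,b):
    m=(np.hypot(w[...,0]-x,w[...,1]-y)<.035)&(w[...,2]>b+.01)
    q=w[m]; c=q[q[:,2]>b+.03][:,:2].mean(0); print("n",len(q),"max",round(np.percentile(q[:,2],98)-b,4),"c",c.round(4))
    t=q[np.hypot(*(q[:,:2]-c).T)<.015]; A=np.c_[t[:,:2]-c,np.ones(len(t))]; print("plane slope",np.linalg.lstsq(A,t[:,2]-b,rcond=None)[0].round(4), "len",len(t))
    h=q[q[:,2]>b+.03]; print("head extent",np.ptp(h[:,:2],0).round(4)); 
    rr=np.hypot(*(q[:,:2]-c).T)
    for a in (0,.005,.01,.015): s=(rr>=a)&(rr<a+.005); print(a,s.sum(),(np.median(q[s,2])-b).round(4))
prof(w0,.45,-.011,0); prof(w,.5254,-.3636,.004)
p=vision.camera("scene"); w=cloud(p)
m=(np.hypot(w[...,0]-.5254,w[...,1]+.3636)<.035)&(w[...,2]>.008); q=w[m]
for z in np.arange(.008,.056,.004):
    s=q[(q[:,2]>=z)&(q[:,2]<z+.004)]
    if len(s)>2: print(z.round(3),len(s),"ctr",s[:,:2].mean(0).round(4),"min",s[:,:2].min(0).round(4),"max",s[:,:2].max(0).round(4))
E
```

```text
n 214 max 0.045 c [ 0.4492 -0.0107]
plane slope [-0.0108 -0.0061  0.0415] len 135
head extent [0.0366 0.0345]
0 15 0.0424
0.005 47 0.042
0.01 73 0.041
0.015 79 0.0366
n 269 max 0.0442 c [ 0.5252 -0.3617]
plane slope [ 0.0588 -0.1703  0.0408] len 146
head extent [0.0371 0.0363]
0 15 0.0426
0.005 45 0.0418
0.01 86 0.0401
0.015 119 0.034
0.008 19 ctr [ 0.538  -0.3662] min [ 0.5334 -0.3762] max [ 0.5411 -0.3542]
0.016 33 ctr [ 0.5408 -0.3649] min [ 0.5313 -0.3817] max [ 0.545 -0.347]
0.02 40 ctr [ 0.5406 -0.3673] min [ 0.5276 -0.3835] max [ 0.5454 -0.3491]
0.024 40 ctr [ 0.54   -0.3663] min [ 0.5267 -0.3836] max [ 0.5456 -0.3467]
0.028 44 ctr [ 0.5404 -0.3673] min [ 0.5265 -0.3838] max [ 0.5453 -0.348 ]
0.032 46 ctr [ 0.5402 -0.3672] min [ 0.5279 -0.3833] max [ 0.5463 -0.3466]
0.036 82 ctr [ 0.5366 -0.3657] min [ 0.5111 -0.3839] max [ 0.5459 -0.3467]
0.04 115 ctr [ 0.5324 -0.3654] min [ 0.5117 -0.3823] max [ 0.5443 -0.3482]
0.044 150 ctr [ 0.5274 -0.3655] min [ 0.5141 -0.3796] max [ 0.541  -0.3511]
```

```bash
python3 -c "
from workcell import workorder
print(workorder.job_done())"
```

```text
the job is handed in; nothing more can be done
None
```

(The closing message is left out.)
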